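# Hang the orange colour plate and hold the viewer's lamp key half down

### The job

Take the plate with the orange panel out of the rack and hang it by its hole on the peg of the colour viewer, and let go of it. Then press the viewer's red spring-loaded lamp key with the fingers about half way down, so that its top is level with the green band on the white gauge plate behind it, and finish while still holding it there; never push the key to the bottom of its travel, which clears the stored reading. Leave the blue plate in the rack, and the dropper bottle, measuring cup and jar, where they are.

Things in the scene. Friction and masses are not known exactly. Their poses are not given: they have to be found in the camera images.
- viewer: Colour viewer, fixed, turned up to 0.3 rad. Origin: centre of the underside; z up, x from its open front (robot's side) to the board. Grey base 120 x 250 x 20 mm (x, y, z). At +y an upright white board with a pale window, 90 mm wide, top 140 mm high, front face at x = +30 mm, carrying the peg, which points to -x. At -y a grey housing 74 x 62 mm, top 72 mm high, with the red lamp key.
- peg_mid (a point): Hanging point on the peg's centre line, at (3, 65, 120) mm in the viewer's frame, same axes. The peg is a level steel rod 6 mm thick; it leaves the board 27 mm behind this point (+x) and ends 25 mm before it (-x), its last 6 mm bent up by 4 mm. The hole passes the end best with its centre 2 mm above the peg's centre line; hanging, it lies about 6 mm below it.
- key_top (a point): Centre of the top of the lamp key, a flat round red cap 36 mm in diameter; released, at (0, -65, 100) mm in the viewer's frame (100 mm above the worktop). It moves straight down with the key. Behind it (+x), near face 28 mm from the key's axis, stands a fixed white gauge plate 6 x 60 mm, top 102 mm above the worktop, with a green band from 89 to 95 mm.
- lamp_key (a joint): How far the lamp key is pressed down, m: 0 released, 0.016 at the bottom. The spring pushes back with about 3 N at first and 0.6 N more for each mm (7.8 N at 8 mm), and lifts the key again when let go. Level with the green band means 0.005 to 0.011; about half way is 0.008.
- rack: Wooden plate rack, fixed, 100 x 70 x 36 mm (x, y, z), origin at the centre of its underside; turned up to 0.4 rad about the vertical. Two slots 9 x 46 mm, 30 mm deep, long side along its y, at x = -25 and +25 mm; a plate stands on edge in each, either colour in either slot.
- orange_plate: Colour plate: white plastic, 6 mm thick (x), 42 mm wide (y), 90 mm tall (z), 40 g, with an orange panel on both faces of the lower part. Stands upright in the rack. Origin at the centre of its lower edge, z up; both faces are alike. Can be taken from above by its two side edges, beside the hole.
- orange_hole (a point): Centre of the orange plate's round hole, 18 mm in diameter, right through the thickness (x), 75 mm above the lower edge and 15 mm below the upper edge.
- blue_plate: The other colour plate, same size, with a blue panel. To be left in the rack. Origin at the centre of its lower edge.
- dropper: Small white dropper bottle, 27 mm wide, 76 mm tall, standing near the front edge; leave alone. Origin at the centre of its underside.
- scoop_cup: White measuring cup, 45 mm wide, 30 mm tall; leave alone. Origin at the centre of its underside.
- jar: White screw-top jar, 50 mm wide, 98 mm tall, behind the viewer; leave alone. Origin at the centre of its underside.
There are look-alikes about, which are no part of the job. Leave any black or purple look-alike of the orange_plate alone.

How it is judged (in metres and radians):
On the way, in this order (a step that is already met when the one before it is completed fails the run):
1. the orange plate hangs by its hole on the peg, let go and still, with the lamp key up (x of orange_hole in the frame of peg_mid between -0.022 and 0.03 m and y of orange_hole in the frame of peg_mid between -0.008 and 0.008 m and z of orange_hole in the frame of peg_mid between -0.01 and 0.002 m and angle between orange_plate's own z axis and vertical below 0.25 rad and contact force between the fingers and orange_plate below 0.1 N and linear speed of orange_plate below 0.03 m/s and value of joint lamp_key below 0.002 m), for 0.2 s.
2. the lamp key is pressed level with the green band by the fingers (value of joint lamp_key between 0.005 and 0.011 m and contact force between the fingers and viewer above 2 N), for 0.3 s.
At the end, for the whole second after the job is handed in: Ends holding: the fingers press the lamp key (over 2 N), which stays 5 to 11 mm down, while the orange plate hangs still by its hole on the peg, untouched by the fingers, upright within 0.25 rad, hole centre within 8 mm sideways and 10 mm below to 2 mm above the peg's centre line (all of step 2 and x of orange_hole in the frame of peg_mid between -0.022 and 0.03 m and y of orange_hole in the frame of peg_mid between -0.008 and 0.008 m and z of orange_hole in the frame of peg_mid between -0.01 and 0.002 m and angle between orange_plate's own z axis and vertical below 0.25 rad and contact force between the fingers and orange_plate below 0.1 N and linear speed of orange_plate below 0.03 m/s); the arm keeps its last pose, push and grip.
It fails at once if the lamp key is pushed deeper than 14.5 mm (to the bottom) (value of joint lamp_key above 0.0145 m).
It fails at once if the blue plate is moved more than 30 mm (distance of blue_plate from where it was at the start of the episode above 0.03 m).
It fails at once if the dropper bottle is moved more than 30 mm (distance of dropper from where it was at the start of the episode above 0.03 m).
It fails at once if the measuring cup is moved more than 30 mm (distance of scoop_cup from where it was at the start of the episode above 0.03 m).
It fails at once if the jar is moved more than 30 mm (distance of jar from where it was at the start of the episode above 0.03 m).
It also fails if it takes over 51 s, if anything falls off the work surface, if the arm or the gripper's body presses on something with over 40 N, if the wrist force passes 120 N, or if a joint passes its speed limit or range.

### The arm

A 6-joint arm with a two-finger parallel gripper is mounted at the origin on a cart in front of the work surface, level with it; the furniture and walls round the work are solid. World frame = base frame: x ahead of the robot, y to its left, z up, the work surface at z = 0. Lengths are in m, angles in degrees, forces in N, time in s.
With the tool pointing down it reaches from about 0.375 to 0.9 m from the base axis. Payload 3.1 kg.
Tool frame: the origin (TCP) lies midway between the tips of the shut fingers; the grasp point (between the pads) lies 19 mm behind it; z points along the fingers, y is the line along which they close (so a half turn about z gives the same grasp; the last joint's range is limited). The gripper opens to 87 mm and grips with 3 to 60 N. Pads are 19 mm wide; open, the fingers measure 117 mm over their backs; the gripper's body (75 mm by 190 mm) begins 51 mm behind the grasp point.
Start: joints at [54.288, 30.224, 82.088, -0, 67.689, -10.227], TCP at [0.269, 0.564, 0.223] pointing down, gripper open.
Joint ranges: [-176.69, 176.69], [-43.24, 126.21], [12.49, 139.97], [-82, 262], [0, 151.66], [-163.58, 163.58]. Speed limits (degrees/s): [159.86, 159.86, 180, 180, 180, 180].

### API

Orientations are given as a 3x3 rotation matrix whose columns are the frame's x, y, z axes.
In Python, from rig import read_state, capture, camera_info, hand_in gives the robot as it stands.
- The arm moves only by the tool drive_tool, never from a script. Its argument "motion" is a list of rows, each a list of 2 entries, a list of its own where there are three numbers: the shift along the tool's x, y, z in mm, then the turn, a rotation vector about the tool's x, y, z in rad. A call has 1 to 5 rows; each row shifts and turns the commanded pose from where the row before left it, along the tool's axes as they then stand; what a row does not reach is not made up. A row lasts 1/10 s, in which the tool goes at most 50 mm and 8.59 degrees, less where a joint would pass 70% of its speed; a pose out of reach is approached as far as the arm can. A call is refused whole if a number of a shift passes 50 or a number of a turn 0.15, either way. A call with a gripper value outside its range is refused whole. "gripper" is the opening, from 0 (shut) to 1 (fully open), set as the call begins (left out, the last holds). The fingers move at their own pace and stop on an object; the grip force is fixed at half the most. Time passes only in rows, so rows that do not move let the fingers close. It gives the time, the measured TCP pose, the force, the opening and the grip force at its end, in the units of the state.
- read_state(): the state, without advancing time (a new reading comes with each control period).
- capture(name): name is "side" or "top" or "wrist"; returns the picture (420x560x3 uint8, red, green, blue); there is no depth.
- camera_info(name): a dict with "fovy" (degrees; the focal length in pixels is half the picture's height over the tangent of half this angle, whatever the lens; pixels are square), "cx", "cy" (the principal point, pixels), "xyz" and "orientation" of the camera in the world; the wrist camera has in their place "T_tool_cam" (4x4, takes a point from camera to tool coordinates, whose origin is the TCP and whose axes are the flange's). Camera axes: x right, y down, z forward; pixel columns grow to the right and rows downward; lengths in m; the calibration is good to about 2 mm. A picture is of the moment at which its call begins: read the wrist's pose just before it. camera_info takes no time and is no camera call.
- hand_in(): hands the job in; it is judged then, once.
The state is a dict: "time_s": time; "joint_positions": joint angles; "qvel": joint speeds; "tau": joint torques, N m; "position": TCP position; "tcp_rot": TCP orientation; "force": force on the tool from outside, world axes, zero at the start; "moment": the same for the moment, N m; "opening": opening from 0.0 (shut) to 1.0 (fully open); "grasp_force": force on a finger pad.
Only numpy, scipy, OpenCV 4.12 (cv2) and the standard library are available. Lean on these libraries where they do the work, as an engineer would, in place of code of your own. Each camera call takes 0.05 s, during which the arm holds its last target. There are 200 camera calls.

## Working session

There is one attempt and no reset: what is moved stays moved. The work goes in short steps, Python scripts to look and compute and a tool call to move; the robot and the scene stay as the last step left them, time stands still between calls to the robot, and variables do not carry over. Pictures are saved under pics/ and viewed, at most 12 in all, crops included, and the job is handed in when it is done.

Besides the shell and the picture viewer there is one more tool, called as name([rows], argument=value, ...), one row to a line, values as JSON. drive_tool: Moves the arm, as the interface text tells. Its arguments: {"type":"object","properties":{"motion":{"type":"array","items":{"type":"array"}},"gripper":{"type":"number"}},"required":["motion"]}

```bash
mkdir -p pics; ls
python3 - <<'E'
from rig import *
import cv2,numpy as np
s=read_state();print(s)
for n in["side","top","wrist"]:
    im=capture(n);cv2.imwrite(f"pics/{n}0.png",im[:,:,::-1]);i=camera_info(n);print(n,{k:np.round(v,4).tolist() for k,v in i.items()})
E
```

```text
pics
{'time_s': 0.0, 'joint_positions': array([ 5.42872529e+01,  3.02784965e+01,  8.21570292e+01,  1.39870758e-04,
        6.76874530e+01, -1.02264593e+01]), 'qvel': array([-0.03714451,  0.07392784, -0.0014449 ,  0.00967507,  0.08257063,
       -0.05985708]), 'tau': array([-1.08033979e-03, -4.40043175e+01, -1.76589578e+01,  6.33393601e-02,
        5.81344077e-02, -1.65278061e-04]), 'position': array([0.26846611, 0.56359501, 0.22157309]), 'tcp_rot': array([[-9.02687649e-01,  4.30294590e-01, -1.25472419e-03],
       [ 4.30296249e-01,  9.02686050e-01, -1.74144494e-03],
       [ 3.83287681e-04, -2.11188395e-03, -9.99997697e-01]]), 'force': array([ 0.44319799, -0.3470678 , -0.88769758]), 'moment': array([-0.0399253 , -0.00225131, -0.00579793]), 'grasp_force': 0.0, 'opening': 0.9981633407623757}
side {'fovy': 53.4323, 'cx': 276.3039, 'cy': 209.5756, 'xyz': [0.7217, -0.6766, 0.7233], 'orientation': [[0.9805, 0.1058, -0.1657], [0.1956, -0.6137, 0.7649], [-0.0208, -0.7824, -0.6224]]}
top {'fovy': 45.7456, 'cx': 275.7741, 'cy': 210.2881, 'xyz': [0.3294, 0.0631, 1.4938], 'orientation': [[-0.0143, -0.9849, 0.1723], [-0.9999, 0.0133, -0.0072], [0.0048, -0.1724, -0.985]]}
wrist {'fovy': 62.903, 'cx': 281.9106, 'cy': 209.6249, 'T_tool_cam': [[0.0002, -0.9561, -0.293, 0.0803], [1.0, 0.0003, -0.0003, -0.0001], [0.0004, -0.293, 0.9561, -0.1627], [0.0, 0.0, 0.0, 1.0]]}
```

View pics/top0.png

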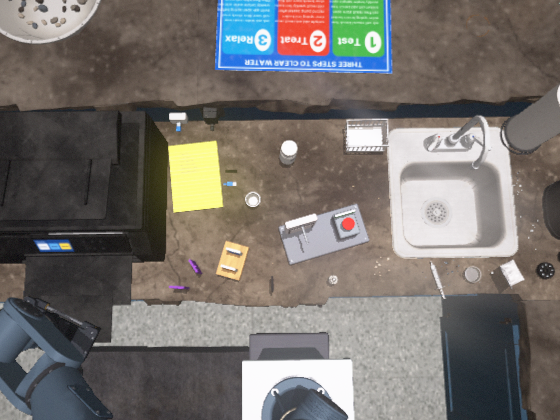

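View pics/side0.png

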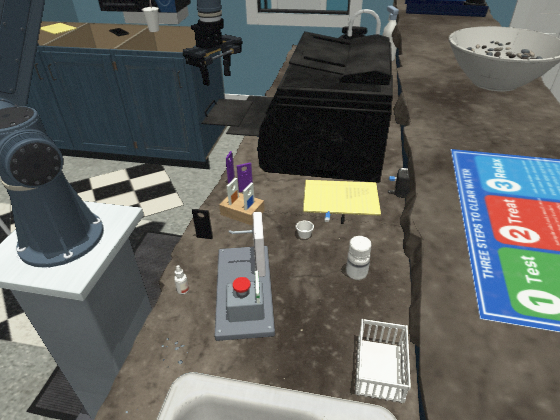

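The top view shows the rack at about (232,260), the viewer at about (325,233) and the red key at (348,225). In the side view the rack is at (243,205) with two plates, and the peg is at (240,232). I'll zoom in on both.

```bash
cat > h.py <<'E'
import numpy as np,cv2
from rig import *
def cam(n,s=None):
    i=camera_info(n);f=210/np.tan(np.radians(i['fovy']/2))
    if n=='wrist':
        T=np.array(i['T_tool_cam']);R=s['tcp_rot'];return f,i['cx'],i['cy'],R@T[:3,3]+s['position'],R@T[:3,:3]
    return f,i['cx'],i['cy'],np.array(i['xyz']),np.array(i['orientation'])
def plane(c,uv,z):
    f,cx,cy,p,R=c;uv=np.atleast_2d(uv);d=np.c_[(uv[:,0]-cx)/f,(uv[:,1]-cy)/f,np.ones(len(uv))]@R.T
    return p+d*((z-p[2])/d[:,2])[:,None]
def proj(c,P):
    f,cx,cy,p,R=c;q=(np.atleast_2d(P)-p)@R;return np.c_[cx+f*q[:,0]/q[:,2],cy+f*q[:,1]/q[:,2]]
def tri(c1,a,c2,b):
    A=[];B=[]
    for c,uv in((c1,a),(c2,b)):
        f,cx,cy,p,R=c;d=R@np.array([(uv[0]-cx)/f,(uv[1]-cy)/f,1]);d/=np.linalg.norm(d);M=np.eye(3)-np.outer(d,d);A.append(M);B.append(M@p)
    return np.linalg.solve(sum(A),sum(B))
E
python3 - <<'E'
from h import *
t=cv2.imread('pics/top0.png');s=cv2.imread('pics/side0.png')
a=cv2.resize(t[195:290,205:380],None,fx=4.5,fy=4.5,interpolation=cv2.INTER_CUBIC)
cv2.imwrite('pics/ta.png',a[:, :787])
b=cv2.resize(s[170:340,180:290],None,fx=3.5,fy=3.5,interpolation=cv2.INTER_CUBIC);cv2.imwrite('pics/sa.png',b)
for n,im in(('top',t),('side',s)):
    h=cv2.cvtColor(im,cv2.COLOR_BGR2HSV);m=((h[...,0]<5)|(h[...,0]>175))&(h[...,1]>170)&(h[...,2]>110);m=m.astype('uint8');m[:150]=0
    k,l,st,ce=cv2.connectedComponentsWithStats(m)
    for j in range(1,k):
        if st[j,4]>30:print(n,st[j],ce[j],plane(cam(n),ce[j],.1))
E
```

```text
top [343 218  11  11  97] [348.         223.21649485] [[ 0.53334773 -0.15111461  0.1       ]]
side [487 196  34  48 552] [498.6557971  216.55253623] [[1.06736767 0.15138363 0.1       ]]
side [513 199  47  51 954] [534.89832285 222.65828092] [[1.14234506 0.14231639 0.1       ]]
side [543 202  17  20  73] [552.87671233 208.49315068] [[1.19736462 0.20422745 0.1       ]]
side [553 224   7  18  52] [556.26923077 231.34615385] [[1.17982046 0.11878561 0.1       ]]
side [233 277  17  15 201] [240.93034826 284.29850746] [[ 0.53335153 -0.1535434   0.1       ]]
```

View pics/ta.png

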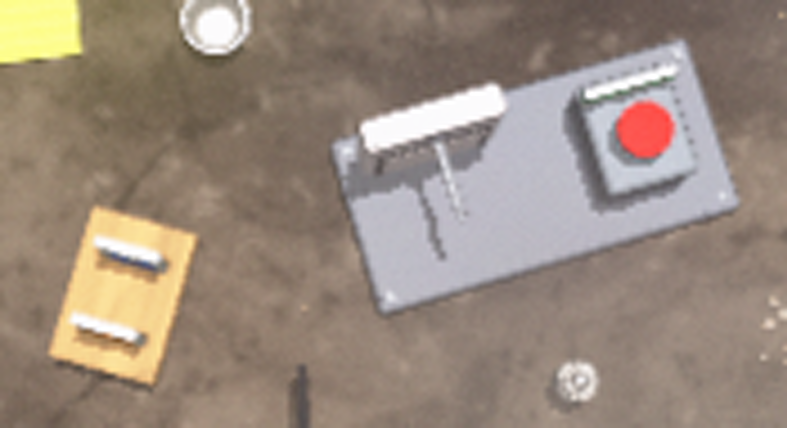

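View pics/sa.png

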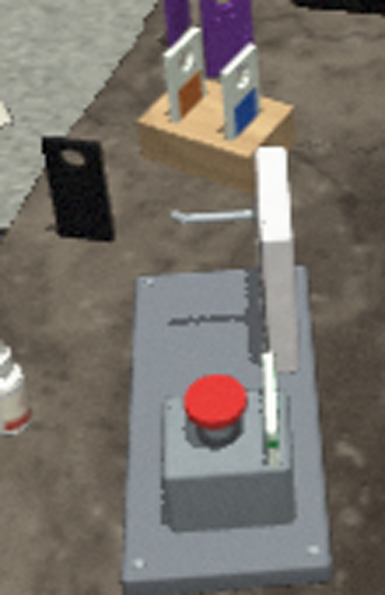

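The orange plate is in the front slot (lower x), at crop (107,328). The blue plate is at (130,252). The peg runs from (440,145) to (462,215), and the black look-alike stands in front at (300,395). Now I'll measure everything in world coordinates.

Run:
```python
from h import *
t=cv2.imread('pics/top0.png');s=cv2.imread('pics/side0.png')
T=cam('top');S=cam('side')
def big(m):
    k,l,st,ce=cv2.connectedComponentsWithStats(m);j=1+np.argmax(st[1:,4]);return (l==j).astype('uint8')
def rect(m,c,z):
    cs,_=cv2.findContours(m,cv2.RETR_EXTERNAL,cv2.CHAIN_APPROX_NONE);c0=max(cs,key=cv2.contourArea)[:,0].astype(float)
    P=plane(c,c0,z)[:,:2]*1000;return cv2.minAreaRect(P.astype('float32'))
h=cv2.cvtColor(t,cv2.COLOR_BGR2HSV)
H,Sa,V=[h[...,i] for i in range(3)]
roi=np.zeros_like(H);roi[195:290,205:380]=1
m=((H>8)&(H<25)&(Sa>90)&(V>130)).astype('uint8')*roi;m[:235]=0
print('rack',rect(big(cv2.morphologyEx(m,cv2.MORPH_CLOSE,np.ones((7,7)))),T,.036))
m=((H>100)&(H<135)&(Sa>15)&(V>60)).astype('uint8')*roi
m=cv2.morphologyEx(m,cv2.MORPH_OPEN,np.ones((3,3)));m=cv2.morphologyEx(big(m),cv2.MORPH_CLOSE,np.ones((15,15)))
cv2.imwrite('pics/m.png',m*255)
print('base',rect(m,T,.02))
# white things
m=((Sa<40)&(V>190)).astype('uint8')*roi
k,l,st,ce=cv2.connectedComponentsWithStats(m)
for j in range(1,k):
    if st[j,4]>12:
        z=.096 if ce[j][0]<250 else .14
        print('white',st[j],ce[j],plane(T,ce[j],z)*1000,rect((l==j).astype('uint8'),T,z))
f=lambda u,v:(205+u/4.5,195+v/4.5); g=lambda u,v:(180+u/3.5,170+v/3.5)
print('pegtip',tri(T,f(462,216),S,g(176,216)),'peg root',tri(T,f(439,145),S,g(252,213)))
print('peg tip pl .12',plane(T,[f(462,216),f(439,145)],.12),'side',plane(S,[g(176,216),g(252,213)],.12))
print('hole side at z.081',plane(S,[g(187,61),g(240,76)],.081))
print('black top',plane(S,[g(45,138),g(98,145),g(110,240),g(55,235)],.09),plane(T,[f(300,368),f(302,425)],.09))
print('black bottom',plane(S,[g(110,240),g(55,235)],.0))
print('purple',plane(T,[(190,265),(178,288)],.09))
```

```text
rack ((439.0077209472656, 181.87669372558594), (73.2505111694336, 103.00049591064453), 73.49238586425781)
base ((522.8197021484375, -181.9805908203125), (21.34358024597168, 15.054159164428711), 89.21625518798828)
white [245 195  16  12 125] [252.304 200.688] [[594.12690995 117.75961842 140.        ]] ((594.6803588867188, 117.25628662109375), (41.63951873779297, 31.03850555419922), 89.2380142211914)
white [ 284  205   84   58 2206] [322.44378966 234.47597461] [[497.29559066 -73.70233261 140.        ]] ((505.03729248046875, -75.72767639160156), (111.93634796142578, 223.4851531982422), 15.679356575012207)
white [280 226   4   7  16] [281.625 228.25 ] [[516.02009535  37.81133281 140.        ]] ((513.9627685546875, 38.19068145751953), (8.235284805297852, 16.616497039794922), 89.03726196289062)
white [226 248  15   5  36] [232.80555556 249.97222222] [[462.37920645 175.18562883  96.        ]] ((462.2979736328125, 174.6515655517578), (41.03861618041992, 6.800758361816406), 75.1917495727539)
white [221 265  15   6  38] [227.92105263 267.28947368] [[414.13071202 188.79500802  96.        ]] ((4
[... 390 characters left out ...]

peg tip pl .12 [[ 0.47656976 -0.03404068  0.12      ]
 [ 0.52086977 -0.02091694  0.12      ]] side [[ 0.47710393 -0.02848792  0.12      ]
 [ 0.52327616 -0.01753262  0.12      ]]
hole side at z.081 [[0.41972019 0.18616578 0.081     ]
 [0.46432855 0.17412583 0.081     ]]
black top [[ 0.35087308  0.06741468  0.09      ]
 [ 0.39027542  0.06625966  0.09      ]
 [ 0.42945535 -0.02609365  0.09      ]
 [ 0.3927034  -0.0277093   0.09      ]] [[0.3863606  0.06696991 0.09      ]
 [0.35134807 0.06618286 0.09      ]]
black bottom [[3.87921524e-01 6.63543799e-02 0.00000000e+00]
 [3.45946879e-01 6.45091284e-02 1.11022302e-16]]
purple [[0.42238064 0.29571612 0.09      ]
 [0.35904677 0.32811395 0.09      ]]
```

drive_tool([
  [[-23.6,-37.5,0],[0,0,0]],
  [[-23.6,-37.5,0],[0,0,0]],
  [[-23.6,-37.5,0],[0,0,0]],
  [[-23.6,-37.5,0],[0,0,0]],
  [[-23.6,-37.5,0],[0,0,0]],
], gripper=1)

```text
time_s: 0.65
position: [0.2945, 0.3425, 0.2224]
tcp_rot: [[-0.903, 0.43, 0.0], [0.43, 0.903, -0.0], [-0.0, -0.0, -1.0]]
force: [1.6, -0.5, 0.4]
opening: 1.002
grasp_force: 0.0
```

drive_tool([
  [[-23.6,-37.5,0],[0,0,0]],
  [[-37.8,-12.7,0],[0,0,0]],
  [[-37.8,-12.7,0],[0,0,0]],
  [[-37.8,-12.7,0],[0,0,0]],
  [[-37.8,-12.7,0],[0,0,0]],
])

```text
time_s: 1.15
position: [0.4154, 0.1878, 0.2226]
tcp_rot: [[-0.903, 0.431, 0.0], [0.431, 0.903, 0.0], [-0.0, 0.0, -1.0]]
force: [0.1, 0.1, -0.5]
opening: 1.003
grasp_force: 0.0
```

drive_tool([
  [[0,0,0],[0,0,-0.0785]],
  [[0,0,0],[0,0,-0.0785]],
  [[0,0,0],[0,0,0]],
  [[0,0,0],[0,0,0]],
])

```text
time_s: 1.55
position: [0.4143, 0.1892, 0.2224]
tcp_rot: [[-0.958, 0.285, -0.0], [0.285, 0.958, -0.0], [0.0, -0.0, -1.0]]
force: [-0.4, 0.1, -0.4]
opening: 0.999
grasp_force: 0.0
```

Run:
```python
from h import *
s=read_state();print(s['time_s'],s['position'],s['tcp_rot'],s['force'])
im=capture('wrist')[:,:,::-1].copy();cv2.imwrite('pics/w1.png',im)
a=np.radians(-16.3);ex=np.array([np.cos(a),np.sin(a),0]);ey=np.array([-np.sin(a),np.cos(a),0])
P=np.array([.4145,.1888,.096]);print(proj(cam('wrist',s),[P+ey*.021,P,P-ey*.021]))
```

```text
1.55 [0.41430147 0.18923575 0.2224369 ] [[-9.58417923e-01  2.85368099e-01 -3.65128462e-04]
 [ 2.85368132e-01  9.58417981e-01 -4.25987107e-05]
 [ 3.37789370e-04 -1.45023395e-04 -9.99999932e-01]] [-0.37658796  0.10745825 -0.44122224]
[[305.83836555 200.85409882]
 [281.80478638 200.96006733]
 [257.77724892 201.06600919]]
```

View pics/w1.png

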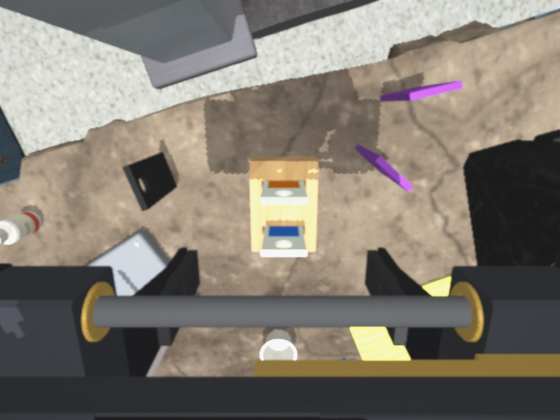

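The wrist view shows the orange plate's top edge at about v=200, u 261–307, centred under the gripper, with the blue plate beyond it at v=250. I'll measure its exact position and angle.

Run:
```python
from h import *
s=read_state();c=cam('wrist',s);im=cv2.imread('pics/w1.png');h=cv2.cvtColor(im,cv2.COLOR_BGR2HSV)
m=((h[...,1]<40)&(h[...,2]>150)).astype('uint8')
for v0,v1 in((185,215),(230,265)):
    q=np.zeros_like(m);q[v0:v1,250:320]=m[v0:v1,250:320]
    cols=[(u,np.nonzero(q[:,u])[0].max()) for u in range(250,320) if q[:,u].any()]
    k,l,st,ce=cv2.connectedComponentsWithStats(q);print(st[1:])
    A=np.array(cols,float);A=A[2:-2];sl,ic=np.polyfit(A[:,0],A[:,1],1)
    uv=[[A[0,0]-2,ic+sl*(A[0,0]-2)+.5],[A[-1,0]+3,ic+sl*(A[-1,0]+3)+.5]]
    W=plane(c,uv,.096);d=W[1]-W[0];print(W.mean(0),np.linalg.norm(d),np.degrees(np.arctan2(d[1],d[0])))
m=((h[...,0]>8)&(h[...,0]<28)&(h[...,1]>80)&(h[...,2]>140)).astype('uint8');q=np.zeros_like(m);q[150:262,235:335]=m[150:262,235:335]
cs,_=cv2.findContours(cv2.morphologyEx(q,cv2.MORPH_CLOSE,np.ones((5,5))),0,1);k=max(cs,key=cv2.contourArea)[:,0].astype(float)
print(cv2.minAreaRect((plane(c,k,.036)[:,:2]*1000).astype('float32')))
```

```text
[[259 185  50  20 767]]
[0.41793495 0.18990069 0.096     ] 0.04382847920959926 73.63235651706539
[[260 230  48  28 964]]
[0.46681625 0.17548387 0.096     ] 0.044161051549594335 73.47462330424425
((410.8442077636719, 192.08937072753906), (72.12106323242188, 53.540653228759766), 71.85645294189453)
```

drive_tool([
  [[0,0,45],[0,0,0]],
  [[0,0,45],[0,0,0]],
  [[0,0,40],[0,0,0]],
  [[0,0,30],[0,0,0]],
  [[0,0,0],[0,0,0]],
])

```text
time_s: 2.1
position: [0.4118, 0.189, 0.0595]
tcp_rot: [[-0.959, 0.284, -0.008], [0.284, 0.959, -0.002], [0.007, -0.004, -1.0]]
force: [-0.3, 0.3, -0.3]
opening: 1.002
grasp_force: 0.0
```

drive_tool([
  [[0,0,0],[0,0,0]],
  [[0,0,0],[0,0,0]],
  [[0,0,0],[0,0,0]],
  [[0,0,0],[0,0,0]],
  [[0,0,0],[0,0,0]],
], gripper=0)

```text
time_s: 2.6
position: [0.4151, 0.1894, 0.0635]
tcp_rot: [[-0.959, 0.284, 0.002], [0.284, 0.959, 0.0], [-0.002, 0.001, -1.0]]
force: [0.2, 0.3, 0.4]
opening: 0.632
grasp_force: 0.0
```

drive_tool([
  [[0,0,0],[0,0,0]],
  [[0,0,0],[0,0,0]],
  [[0,0,0],[0,0,0]],
])

```text
time_s: 2.9
position: [0.4147, 0.1892, 0.0628]
tcp_rot: [[-0.959, 0.284, 0.001], [0.284, 0.959, 0.0], [-0.0, 0.0, -1.0]]
force: [0.7, -0.7, 3.1]
opening: 0.476
grasp_force: 30.0
```

drive_tool([
  [[0,0,-15],[0,0,0]],
  [[0,0,-30],[0,0,0]],
  [[0,0,-45],[0,0,0]],
  [[0,0,-45],[0,0,0]],
  [[0,0,-15],[0,0,0]],
])

```text
time_s: 3.4
position: [0.4166, 0.1897, 0.2164]
tcp_rot: [[-0.959, 0.284, 0.007], [0.284, 0.959, 0.001], [-0.007, 0.003, -1.0]]
force: [1.2, 0.1, -1.1]
opening: 0.477
grasp_force: 30.0
```

Run:
```python
from h import *
s=read_state();print(s['time_s'],s['position'],s['opening'],s['grasp_force'])
t=cv2.imread('pics/top0.png');sd=cv2.imread('pics/side0.png');T=cam('top');S=cam('side')
f=lambda u,v:(205+u/4.5-.4,195+v/4.5-.4); g=lambda u,v:(180+u/3.5-.4,170+v/3.5-.4)
# base corners, LT,RT,RB,LB
W=plane(T,[f(333,143),f(686,39),f(740,206),f(384,313)],.02)[:,:2]*1000
print(W.round(1),W.mean(0))
for i,j in((1,0),(2,3),(3,0),(2,1)):
    d=W[j]-W[i];print(np.hypot(*d),np.degrees(np.arctan2(d[1],d[0])))
th=[]
key=np.array([.5333,-.1523])
for yaw in(14.5,15.5,16.5):
    a=np.radians(yaw);R=np.array([[np.cos(a),-np.sin(a)],[np.sin(a),np.cos(a)]])
    o=key-R@[0,-.065];m=o+R@[.003,.065]
    pts=[np.r_[o+R@[x,.065],z] for x,z in((-.022,.124),(.003,.12),(.030,.12))]
    print(yaw,'origin',o,'peg',m);print(proj(T,pts).round(1).tolist(),proj(S,pts).round(1).tolist())
print('seen T',f(462,216),f(439,145),'S',g(176,216),g(252,213))
```

```text
3.4 [0.41656616 0.18970468 0.21638755] 0.4774760499301219 29.999624042141022
[[ 538.3   44.5]
 [ 605.5 -193.1]
 [ 492.6 -224.1]
 [ 425.4   12.8]] [515.43682426 -89.95800414]
246.90980426551462 105.77481816087206
246.22286867537545 105.84271068854203
117.31835471167724 15.683787306240287
117.02970530702324 15.347162084171492
14.5 origin [ 0.5170253 -0.0893704] peg [ 0.50365504 -0.02568967]
[[307.0, 241.8], [304.4, 233.3], [301.8, 224.1]] [[230.7, 231.5], [242.4, 232.3], [254.7, 231.6]]
15.5 origin [ 0.51592951 -0.08966402] peg [ 0.5014499  -0.02622633]
[[307.3, 242.6], [304.6, 234.1], [301.8, 224.9]] [[229.7, 231.7], [241.3, 232.3], [253.7, 231.5]]
16.5 origin [ 0.514839   -0.08997672] peg [ 0.49925446 -0.02680139]
[[307.7, 243.3], [304.9, 234.9], [301.9, 225.7]] [[228.6, 231.9], [240.3, 232.4], [252.7, 231.4]]
seen T (307.2666666666667, 242.6) (302.15555555555557, 226.82222222222222) S (229.88571428571427, 231.31428571428572) (251.6, 230.45714285714286)
```

drive_tool([
  [[-20.3,-41.8,0],[0,0,0]],
  [[-20.3,-41.8,0],[0,0,0]],
  [[-20.3,-41.8,0],[0,0,0]],
  [[-20.3,-41.8,0],[0,0,0]],
  [[-20.3,-41.8,0],[0,0,0]],
])

```text
time_s: 3.9
position: [0.4522, -0.0416, 0.2124]
tcp_rot: [[-0.959, 0.284, -0.0], [0.284, 0.959, 0.0], [0.001, 0.0, -1.0]]
force: [1.5, 1.0, -1.1]
opening: 0.476
grasp_force: 30.0
```

drive_tool([
  [[0,0,0],[0,0,-0.1405]],
  [[0,0,0],[0,0,-0.1405]],
  [[0,0,0],[0,0,-0.1405]],
  [[0,0,0],[0,0,-0.1405]],
  [[0,0,0],[0,0,0]],
])

```text
time_s: 4.4
position: [0.4521, -0.04, 0.2122]
tcp_rot: [[-0.963, -0.27, -0.001], [-0.27, 0.963, 0.0], [0.001, 0.001, -1.0]]
force: [-0.7, 0.2, -1.4]
opening: 0.478
grasp_force: 30.0
```

drive_tool([
  [[0,0,40],[0,0,0]],
  [[0,0,40],[0,0,0]],
  [[0,0,29],[0,0,0]],
  [[0,0,0],[0,0,0]],
  [[0,0,0],[0,0,0]],
])

```text
time_s: 4.9
position: [0.4524, -0.0399, 0.1035]
tcp_rot: [[-0.963, -0.269, -0.001], [-0.269, 0.963, 0.0], [0.001, 0.001, -1.0]]
force: [-0.6, -0.2, -0.6]
opening: 0.479
grasp_force: 30.0
```

Run:
```python
from h import *
s=read_state();print(s['time_s'],s['position'],s['tcp_rot'],s['grasp_force'])
a=np.radians(15.7);d=np.array([np.cos(a),np.sin(a),0]);n=np.array([-d[1],d[0],0]);v=s['position']-[.5011,-.0263,.12];print('viewer rel peg',v@d,v@n,v[2]+.0182, 'yaw',np.degrees(np.arctan2(-s['tcp_rot'][0,1],s['tcp_rot'][1,1])))
w=capture('wrist')[:,:,::-1];x=capture('side')[:,:,::-1];t=capture('top')[:,:,::-1]
cv2.imwrite('pics/w2.png',w);cv2.imwrite('pics/s2.png',x);cv2.imwrite('pics/t2.png',t)
b=np.hstack([cv2.resize(x[170:310,200:280],(320,560),interpolation=2),cv2.resize(t[200:290,270:340],(435,560),interpolation=2)])
cv2.imwrite('pics/c2.png',b)
```

```text
4.9 [ 0.4524245  -0.03989487  0.10350576] [[-9.63063464e-01 -2.69271760e-01 -1.21827266e-03]
 [-2.69272427e-01  9.63063957e-01  4.18270418e-04]
 [ 1.06064608e-03  7.30868194e-04 -9.99999170e-01]] 29.999969276638012
viewer rel peg -0.05053827665485219 8.394639240429253e-05 0.0017057637391658179 yaw 15.620941196668344
```

View pics/c2.png

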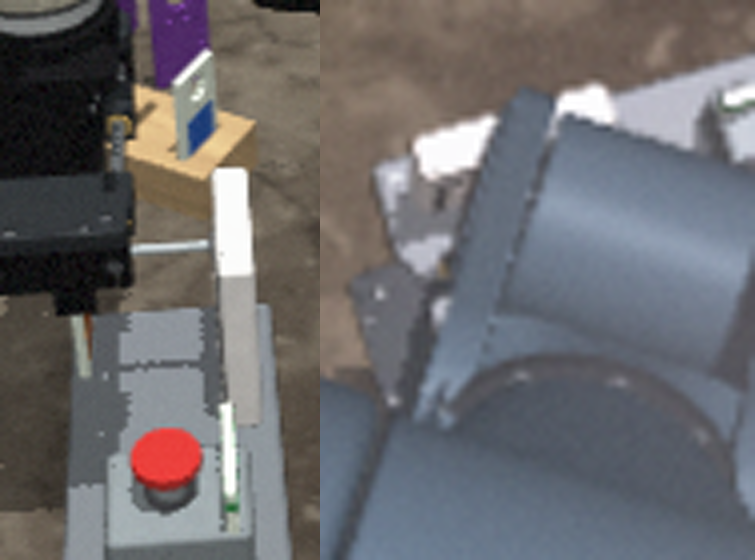

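View pics/w2.png

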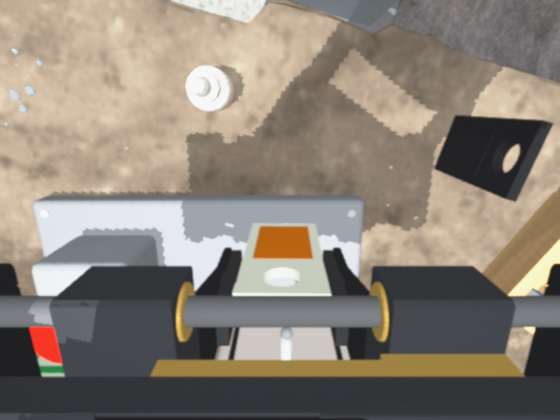

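The plate is held straight. In the wrist view the hole centre is at (282,276) and the peg at u≈287, v≈333. I'll compare that with the predicted peg pixels to find any lateral offset.

Run:
```python
from h import *
s=read_state();c=cam('wrist',s)
a=np.radians(15.7);d=np.array([np.cos(a),np.sin(a),0])
m=np.array([.5011,-.0263,.12])
for x,z in((-.025,.004),(-.019,0),(-.01,0),(0,0),(.015,0),(.027,0)):print(x,proj(c,m+d*x+[0,0,z]).round(1))
print('hole',proj(c,s['position']+[0,0,.0182]))
im=cv2.imread('pics/w2.png');print(im[328:360:3,276:300].max(2))
h=cv2.cvtColor(im,cv2.COLOR_BGR2HSV);o=((h[...,0]<20)&(h[...,1]>150)&(h[...,2]>100));o[:220]=0;o[262:]=0;o[:,:240]=0;o[:,330:]=0
v,u=np.nonzero(o);print('panel',u.min(),u.max(),v.min(),v.max(),u.mean())
w=im[285,225:345].max(1);print(w)
```

```text
-0.025 [[284.2 328.4]]
-0.019 [[284.1 333.6]]
-0.01 [[284.1 348.5]]
0 [[284.1 364.5]]
0.015 [[284.  387.5]]
0.027 [[284.  405.1]]
hole [[282.78252941 283.29616035]]
[[196 197 197 196 193 178 154 142 143 145 148 147 144 144 153 175 190 196
  196 196 196 197 196 196]
 [208 208 207 202 181 165 170 179 185 190 192 193 189 183 174 169 184 202
  207 207 208 208 208 208]
 [208 208 208 201 182 178 188 198 205 214 218 216 210 202 194 183 180 196
  206 208 208 208 207 207]
 [207 207 207 205 199 201 202 201 203 207 210 210 205 199 193 193 196 205
  207 207 208 208 207 207]
 [207 207 207 208 214 226 235 240 241 240 239 238 235 233 227 213 200 205
  208 207 207 207 207 207]
 [207 207 207 210 218 234 242 244 245 245 245 245 245 243 238 226 210 207
  207 207 207 207 207 207]
 [207 207 207 208 218 234 243 246 246 247 247 247 246 244 239 225 209 207
  207 208 207 207 207 207]
 [207 207 207 209 217 233 242 246 246 247 247 247 246 244 238 224 208 206
  207 207 207 207 207 207]
 [208 208 208 208 216 233 243 246 246 247 247 247 246 244 238 219 203 205
  207 207 207 208 207 207]
 [207 207 208 208 216 233 242 246 246 247 247 247 246 244 237 219 202 205
  206 207 207 206 207 207]
 [205 204 205 205 213 229 240 244 246 246 246 246 245 242 234 214 201 203
  204 205 204 205 204 205]]
panel 254 311 227 257 282.84805435453984
[ 49  50  48  49  49  49  48  51  91 155 192 203 204 204 204 204 204 204
 204 205 204 205 204 204 205 204 205 204 205 204 205 205 204 204 204 204
 204 205 204 204 204 205 205 205 208 213 215 218 220 224 229 232 233 234
 235 235 235 235 235 235 235 234 233 231 227 223 219 216 212 208 204 204
 204 204 204 204 205 205 204 205 205 204 204 204 204 204 204 204 204 204
 204 204 205 204 204 204 204 204 205 205 204 204 199 176 126  71  48  48
  48  49  49  50  50  49  48  48  49  48  47  45]
```

The peg sits about 1 mm further to tool +y than the hole. I'll shift by that and slide on slowly.

drive_tool([
  [[-4,1,0],[0,0,0]],
  [[-6,0,0],[0,0,0]],
  [[-6,0,0],[0,0,0]],
  [[-6,0,0],[0,0,0]],
  [[-6,0,0],[0,0,0]],
])

```text
time_s: 5.55
position: [0.48, -0.0313, 0.1037]
tcp_rot: [[-0.963, -0.271, 0.0], [-0.271, 0.963, -0.0], [-0.0, -0.0, -1.0]]
force: [0.4, 0.1, -0.9]
opening: 0.474
grasp_force: 30.0
```

drive_tool([
  [[-5,0,0],[0,0,0]],
  [[-5,0,0],[0,0,0]],
  [[-5,0,0],[0,0,0]],
  [[-5,0,0],[0,0,0]],
  [[-4,0,0],[0,0,0]],
])

```text
time_s: 6.05
position: [0.5028, -0.0248, 0.1035]
tcp_rot: [[-0.963, -0.271, 0.0], [-0.271, 0.963, -0.0], [-0.0, -0.0, -1.0]]
force: [-0.2, -0.2, -0.2]
opening: 0.476
grasp_force: 30.0
```

drive_tool([
  [[0,0,2],[0,0,0]],
  [[0,0,2],[0,0,0]],
  [[0,0,2],[0,0,0]],
  [[0,0,1],[0,0,0]],
  [[0,0,0],[0,0,0]],
])

```text
time_s: 6.55
position: [0.502, -0.0249, 0.0963]
tcp_rot: [[-0.963, -0.271, -0.001], [-0.271, 0.963, 0.0], [0.001, 0.0, -1.0]]
force: [-0.3, 0.8, 0.4]
opening: 0.476
grasp_force: 30.0
```

Run:
```python
from h import *
s=read_state();print(s['time_s'],s['position'],s['grasp_force'],s['force'])
x=capture('side')[:,:,::-1];w=capture('wrist')[:,:,::-1]
cv2.imwrite('pics/c3.png',np.hstack([cv2.resize(x[170:310,200:280],(320,560),interpolation=2),cv2.resize(w[180:420,180:380],(466,560),interpolation=2)]))
```

```text
6.55 [ 0.50197347 -0.02494285  0.0962996 ] 29.999859047909467 [-0.30904915  0.82505926  0.36641494]
```

View pics/c3.png

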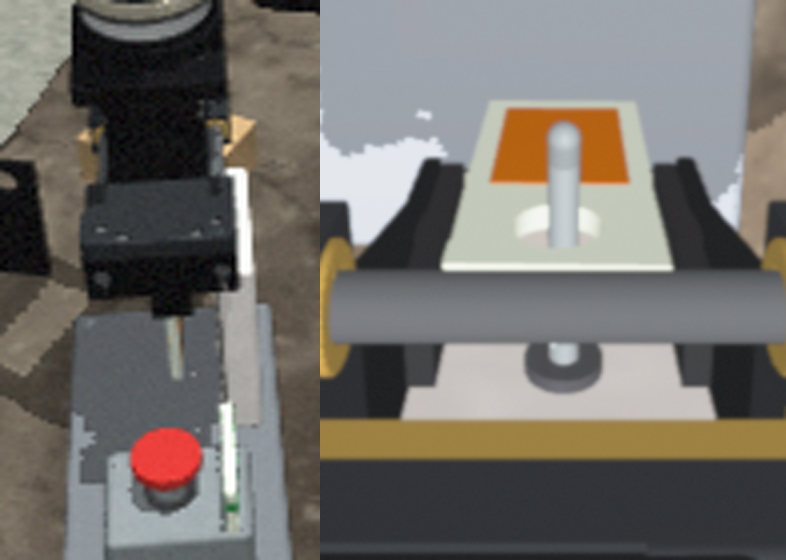

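The peg runs through the hole and is centred in it (crop 563,215). Releasing now.

drive_tool([
  [[0,0,0.5],[0,0,0]],
  [[0,0,0],[0,0,0]],
  [[0,0,0],[0,0,0]],
  [[0,0,0],[0,0,0]],
  [[0,0,0],[0,0,0]],
], gripper=1)

```text
time_s: 7.15
position: [0.5024, -0.0249, 0.0961]
tcp_rot: [[-0.963, -0.271, 0.0], [-0.271, 0.963, -0.0], [-0.0, -0.0, -1.0]]
force: [0.1, 1.2, -0.6]
opening: 0.843
grasp_force: 0.0
```

drive_tool([
  [[0,0,0],[0,0,0]],
  [[0,0,0],[0,0,0]],
  [[0,0,0],[0,0,0]],
  [[0,0,0],[0,0,0]],
  [[0,0,0],[0,0,0]],
])

```text
time_s: 7.65
position: [0.5023, -0.0249, 0.0961]
tcp_rot: [[-0.963, -0.271, 0.0], [-0.271, 0.963, -0.0], [-0.0, -0.0, -1.0]]
force: [-0.4, -0.1, -0.8]
opening: 0.995
grasp_force: 0.0
```

drive_tool([
  [[0,0,-10],[0,0,0]],
  [[0,0,-25],[0,0,0]],
  [[0,0,-35],[0,0,0]],
  [[0,0,-30],[0,0,0]],
  [[0,0,0],[0,0,0]],
])

```text
time_s: 8.15
position: [0.5053, -0.0256, 0.2006]
tcp_rot: [[-0.963, -0.271, 0.01], [-0.271, 0.963, -0.003], [-0.009, -0.005, -1.0]]
force: [0.3, -0.2, 0.2]
opening: 1.001
grasp_force: 0.0
```

drive_tool([
  [[0,0,0],[0,0,0]],
  [[0,0,0],[0,0,0]],
  [[0,0,0],[0,0,0]],
  [[0,0,0],[0,0,0]],
  [[0,0,0],[0,0,0]],
], gripper=0)

```text
time_s: 8.65
position: [0.5019, -0.0249, 0.1953]
tcp_rot: [[-0.963, -0.271, -0.002], [-0.271, 0.963, 0.0], [0.001, 0.001, -1.0]]
force: [0.0, 0.1, 0.5]
opening: 0.632
grasp_force: 0.0
```

Run:
```python
from h import *
s=read_state();print(s['time_s'],s['position'],s['opening'],s['force'])
x=capture('side')[:,:,::-1];w=capture('wrist')[:,:,::-1]
cv2.imwrite('pics/w4.png',w);cv2.imwrite('pics/s4.png',x)
cv2.imwrite('pics/c4.png',np.hstack([cv2.resize(x[170:310,200:280],(320,560),interpolation=2),cv2.resize(w[100:340,180:380],(466,560),interpolation=2)]))
```

```text
8.65 [ 0.50194343 -0.02486169  0.19531405] 0.6318900539628314 [0.0056116  0.12641594 0.53299932]
```

View pics/c4.png

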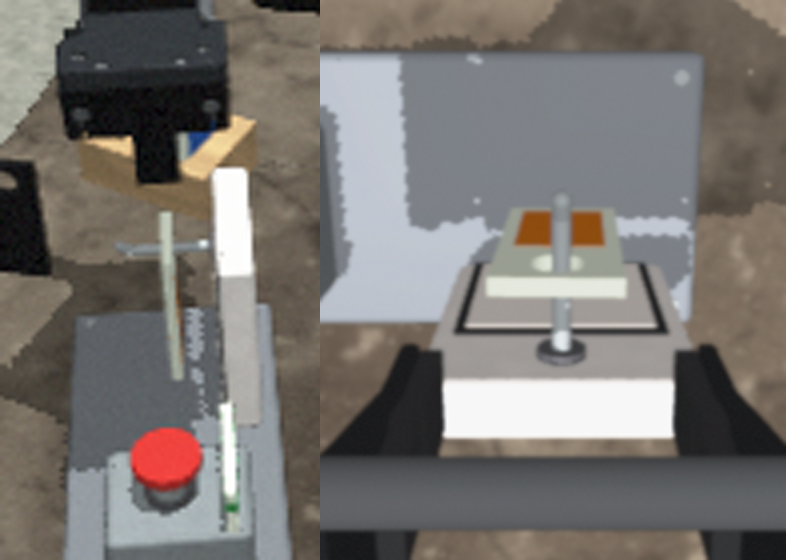

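The plate hangs freely and upright on the peg, with the red key still up. Moving over the key now.

drive_tool([
  [[1.7,-43.7,0],[0,0,0]],
  [[1.7,-43.7,0],[0,0,0]],
  [[1.7,-43.7,0],[0,0,0]],
  [[0,0,0],[0,0,0]],
  [[0,0,0],[0,0,0]],
], gripper=0)

```text
time_s: 9.25
position: [0.5326, -0.1533, 0.1956]
tcp_rot: [[-0.963, -0.269, -0.001], [-0.269, 0.963, 0.001], [0.001, 0.001, -1.0]]
force: [-0.6, 0.6, -0.4]
opening: 0.083
grasp_force: 0.0
```

drive_tool([
  [[0,0,30],[0,0,0]],
  [[0,0,30],[0,0,0]],
  [[0,0,20],[0,0,0]],
  [[0,0,5],[0,0,0]],
  [[0,0,0],[0,0,0]],
])

```text
time_s: 9.75
position: [0.5321, -0.1511, 0.1105]
tcp_rot: [[-0.962, -0.272, -0.002], [-0.272, 0.962, 0.001], [0.002, 0.002, -1.0]]
force: [0.6, -0.7, 0.4]
opening: 0.007
grasp_force: 0.0
```

drive_tool([
  [[0,0,0],[0,0,0]],
  [[0,0,0],[0,0,0]],
  [[0,0,0],[0,0,0]],
])

```text
time_s: 10.05
position: [0.5335, -0.1527, 0.1122]
tcp_rot: [[-0.963, -0.271, 0.002], [-0.271, 0.963, -0.001], [-0.002, -0.001, -1.0]]
force: [0.0, 0.4, -0.1]
opening: 0.005
grasp_force: 0.0
```

Run:
```python
from h import *
s=read_state();print(s['time_s'],s['position'],s['opening'],s['force'])
R=s['tcp_rot'];print((np.array([.5333,-.1523,.1])-s['position'])@R*1000)
x=capture('side')[:,:,::-1];cv2.imwrite('pics/s5.png',x)
cv2.imwrite('pics/c5.png',cv2.resize(x[200:320,190:290],(500,600),interpolation=2))
```

```text
10.05 [ 0.53354353 -0.152728    0.11216204] 0.004755046524196002 [ 0.04439104  0.39375671 -0.11212662]
[ 0.13803878  0.4961627  12.161105  ]
```

View pics/c5.png

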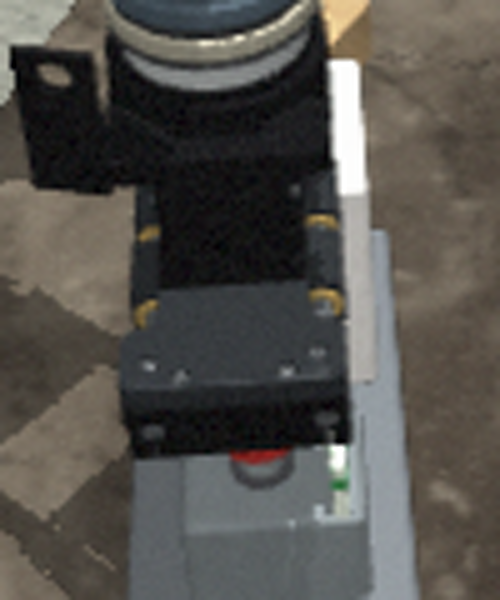

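The fingers are centred above the key (crop 262,455). I'll press gently and watch the force.

drive_tool([
  [[0,0,4],[0,0,0]],
  [[0,0,4],[0,0,0]],
  [[0,0,4],[0,0,0]],
  [[0,0,2],[0,0,0]],
  [[0,0,0],[0,0,0]],
])

```text
time_s: 10.6
position: [0.5329, -0.1526, 0.097]
tcp_rot: [[-0.963, -0.271, -0.0], [-0.271, 0.963, 0.0], [0.0, 0.0, -1.0]]
force: [-0.8, 0.7, 4.9]
opening: 0.006
grasp_force: 2.4
```

drive_tool([
  [[0,0,1],[0,0,0]],
  [[0,0,1],[0,0,0]],
  [[0,0,1],[0,0,0]],
  [[0,0,0],[0,0,0]],
  [[0,0,0],[0,0,0]],
])

```text
time_s: 11.1
position: [0.5329, -0.1526, 0.0946]
tcp_rot: [[-0.963, -0.271, 0.0], [-0.271, 0.963, -0.0], [-0.0, -0.0, -1.0]]
force: [-1.9, 0.2, 5.8]
opening: 0.005
grasp_force: 3.1
```

drive_tool([
  [[0,0,1],[0,0,0]],
  [[0,0,1],[0,0,0]],
  [[0,0,0.7],[0,0,0]],
  [[0,0,0],[0,0,0]],
  [[0,0,0],[0,0,0]],
])

```text
time_s: 11.6
position: [0.5329, -0.1526, 0.0921]
tcp_rot: [[-0.963, -0.271, 0.0], [-0.271, 0.963, -0.0], [-0.0, -0.0, -1.0]]
force: [-1.1, 0.4, 7.9]
opening: 0.007
grasp_force: 3.8
```

drive_tool([
  [[0,0,0],[0,0,0]],
  [[0,0,0],[0,0,0]],
  [[0,0,0],[0,0,0]],
  [[0,0,0],[0,0,0]],
  [[0,0,0],[0,0,0]],
])

```text
time_s: 12.1
position: [0.5329, -0.1526, 0.0922]
tcp_rot: [[-0.963, -0.271, 0.0], [-0.271, 0.963, -0.0], [-0.0, -0.0, -1.0]]
force: [-2.1, 0.2, 7.6]
opening: 0.003
grasp_force: 3.8
```

Run:
```python
from h import *
s=read_state();print(s['time_s'],s['position'],s['opening'],s['force'])
x=capture('side')[:,:,::-1];a=cv2.imread('pics/s5.png');cv2.imwrite('pics/s6.png',x)
print('change near board/peg:',np.abs(x[205:255,200:275].astype(int)-a[205:255,200:275]).mean())
for p in range(3):
    s=read_state();print(s['position'][2],s['force'][2]);capture('wrist')
cv2.imwrite('pics/c6.png',cv2.resize(x[200:320,190:290],(500,600),interpolation=2))
```

```text
12.1 [ 0.53291153 -0.15259348  0.09218911] 0.0031855929910076393 [-2.12586794  0.24849231  7.61057699]
change near board/peg: 20.999022222222223
0.09217688502975363 7.5112933260747585
0.09217982967090735 7.71477473234871
0.09217807060701749 7.458939574014746
```

View pics/c6.png

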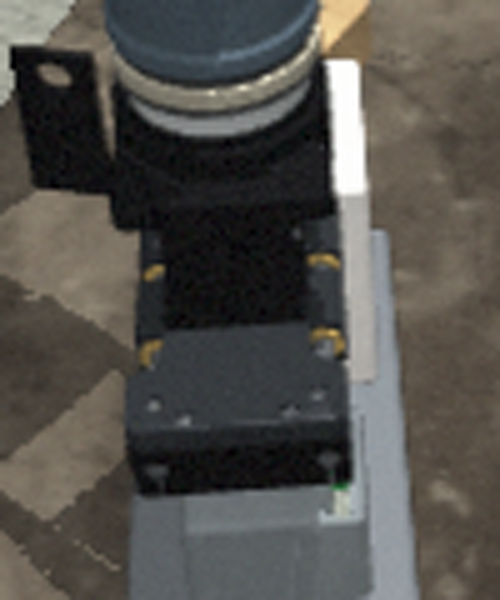

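A force of 7.6 N and tip height of 92 mm both put the key about 7.8 mm down, in the green band. The hanging plate is well clear of the gripper.

```bash
python3 -c "
from rig import *
print(hand_in())"
```

```text
the job is handed in; nothing more can be done
None
```

I hung the orange plate on the peg and let go of it, then handed the job in with the fingers holding the lamp key about 7.8 mm down (7.6 N), level with the green band; no verdict came back, and the gripper hid the plate from view during the press.

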